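# Drift the shaker's tube carrier into line and bolt it down

## Robot

A 6-joint arm with a two-finger parallel gripper is mounted at the origin on the work surface. World frame = base frame: x ahead of the robot, y to its left, z up, the work surface at z = 0. Lengths are in m, angles in rad, forces in N, time in s.
With the tool pointing down it reaches from about 0.35 to 0.725 m from the base axis. Payload 4.3 kg.
Tool frame: the origin (TCP) lies midway between the tips of the shut fingers; the grasp point (between the pads) lies 19 mm behind it; z points along the fingers, y is the line along which they close (so a half turn about z gives the same grasp; the last joint's range is limited). The gripper opens to 85 mm and grips with 20 to 120 N. Pads are 22 mm wide; open, the fingers measure 114 mm over their backs; the gripper's body (76 mm by 85 mm) begins 54 mm behind the grasp point. The pads swing forward as they close: fully open they stand 13 mm farther back than shut.
Start: joints at [0.995, 0.377, 0.081, 1.274, 0, 1.46], TCP at [0.258, 0.514, 0.231] pointing down, gripper open.
Joint ranges: [-2.72, 2.72], [-0.84, 1.66], [-1.02, 1.22], [-1.77, 2.12], [-1.37, 1.28], [-3.14, 3.14]. Speed limits (rad/s): [2.57, 2.57, 3.14, 3.14, 3.14, 3.14].

## Interface

Orientations are given as a 3x3 rotation matrix whose columns are the frame's x, y, z axes.
In Python, from plant import ctrl, solver, camera, camera_params gives the robot as it stands. Calls block until the motion is done:
- ctrl.movep(position, orientation): joint-space move of the TCP to a pose.
- ctrl.move_linear(position, rotation=None, vel=0.15): straight line of the TCP; rotation=None keeps the orientation; vel is the mean speed in m/s.
- ctrl.move_joints(angles): joint-space move.
- ctrl.gripper_to(opening, grip_force=None): finger opening in m; grip_force is the grip in N (None keeps the last); returns when the fingers have stopped.
- ctrl.hold(seconds).
- solver.inverse_kinematics(position, orientation): joint angles nearest the present ones, or None.
- ctrl.observe(): the state.
- camera(name): name is "scene" or "top" or "wrist"; returns the picture (384x512x3 uint8, red, green, blue); there is no depth.
- camera_params(name): a dict with "K" (3x3 intrinsics, pixels), "camera_from_world" (4x4, takes a point from world to camera coordinates). Camera axes: x right, y up, looking along -z (the intrinsics and any distortion apply to the point x, -y, -z); pixel columns grow to the right and rows downward; lengths in m; the calibration is good to about 2 mm. A picture is of the moment at which its call begins: read the wrist's pose just before it. camera_params takes no time and is no camera call; for the wrist camera it gives the pose at the moment of the call.
A pose or a line that the arm cannot do raises ctrl.Unreachable and nothing moves.
- ctrl.finish_job(): hands the job in; it is judged then, once.
The state is a dict: "time_s": time; "q": joint angles; "qd": joint speeds; "joint_torque": joint torques, N m; "tcp_pos": TCP position; "tcp_rot": TCP orientation; "wrist_force": force on the tool from outside, world axes, zero at the start; "moment": the same for the moment, N m; "opening": finger opening in m; "finger_force": force on a finger pad.
Only numpy, scipy, OpenCV 4.12 (cv2) and the standard library are available. Lean on these libraries where they do the work, as an engineer would, in place of code of your own. Each camera call takes 0.05 s, during which the arm holds its last target. There are 200 camera calls.

## Task

The tube carrier on the bench shaker hangs on its first bolt and has swung several millimetres to one side, so that its free hole no longer lines up with the hole in the deck below. Take the tapered drift, work it gently down through both holes until it is fully in and has levered them into line, stand it back in a socket of the grey block, then put the loose bolt into the lined-up holes, fully home and upright. Feel your way slowly, never force or knock the drift or the bolt, and leave the beaker, the brown bottle and the lying tube beside the block where they are.

Things in the scene. Friction and masses are not known exactly. Their poses are not given: they have to be found in the camera images.
- carrier_hole (a point): Centre of the mouth (top edge) of the free round hole, 20 mm across, in the carrier plate; z up; axes turn with the plate, the pivot lies 150 mm away along +y. At the start the equal hole in the deck below lies 4.5 to 12 mm from here, towards this point's +x or -x, half hidden: the side and distance are not measured and must be seen or felt. Free depth below this point: 100 mm.
- carrier: Level steel carrier plate, 8 mm thick, 86 x 200 mm, top 103 mm above the bench. Origin on its pivot (first bolt, head 40 mm high), at its underside; the free hole lies along -y. Tube rack, 81 mm tall, from 19 to 85 mm along -y. About 5 N sideways at the hole turns it; it stays where left. It lies on one of two fixed white deck plates, 14 mm thick; the other's bare hole is not used.
- drift_grip (a point): Middle of the grip of the drift, a steel taper pin standing point down in a socket of the block. Round grip 20 mm in diameter, 70 mm long, centred here; then a collar 30 mm wide, 5 mm thick, its underside 40 mm below this point; under that 22 mm of parallel shank 18.5 mm in diameter, then a taper 40 mm long to a flat point 4 mm in diameter. z is its axis, up. 0.2 to 0.3 kg.
- drift_tip (a point): The drift's point, 102 mm below drift_grip on its axis (62 mm below the underside of the collar).
- bolt_grip (a point): Middle of the head of the loose bolt, a plain-shanked steel bolt standing upright in the other socket. Round head 22 mm in diameter, its top 16 mm above this point; below it a 30 mm flange, 4 mm thick, whose underside lies 24 mm below this point. Shank under the flange: 17 mm in diameter, 32 mm long, foot chamfered by 2 mm. z is its axis, up. 0.13 to 0.21 kg.
- bolt_seat (a point): Centre of the underside of the bolt's flange, 24 mm below bolt_grip: it rests on the carrier plate when the bolt is home.
- socket_a (a point): Centre of the mouth of a round socket, 24 mm across and 68 mm deep, in the top face of the grey block (70 x 160 x 75 mm, fixed, top 75 mm above the bench). Drift or bolt stands here at the start, resting on its collar or flange.
- socket_b (a point): The same for the other socket, 90 mm from the first.
- beaker: Bystander: glass beaker 70 mm wide, 90 mm tall; origin at its underside.
- reagent: Bystander: brown bottle 66 mm wide, 130 mm tall; origin at its underside.
- tube: Bystander: lying sample tube with a red cap, 101 mm long along its x, 15 mm thick; origin under its middle.
Not all that is in view belongs to the job. Leave any green look-alike of the part that bears drift_grip alone.

How it is judged:
By the outcome, as a careful person would: the job done as asked, in the order asked, and still so for the second after the job is handed in, with the robot touching nothing.
It also fails if it takes over 70 s, if anything falls off the work surface, if the arm or the gripper's body presses on something with over 40 N, if the wrist force passes 120 N, or if a joint passes its speed limit or range.

## Working session

There is one attempt and no reset: what is moved stays moved. The work goes in short steps, each a Python script; the robot and the scene stay as the last script left them, time stands still between calls to the robot, and variables do not carry over. Pictures are saved under pics/ and viewed, at most 10 in all, crops included, and the job is handed in when it is done.

```bash
ls; mkdir -p pics
python3 - <<'E'
from plant import ctrl, camera, camera_params
import cv2, numpy as np
for n in ("scene","top"):
    im=camera(n); cv2.imwrite(f"pics/{n}0.png",im[:,:,::-1]); p=camera_params(n); print(n,{k:(np.round(v,4).tolist() if not isinstance(v,str) else v) for k,v in p.items()})
a=cv2.imread("pics/scene0.png");b=cv2.imread("pics/top0.png")
cv2.imwrite("pics/top0b.png",cv2.resize(b,(800,600),interpolation=cv2.INTER_CUBIC))
cv2.imwrite("pics/scene0b.png",cv2.resize(a,(800,600),interpolation=cv2.INTER_CUBIC))
print(ctrl.observe())
E
```

```text
pics
scene {'K': [[458.9333, 0.0, 255.2408], [0.0, 458.9333, 206.3729], [0.0, 0.0, 1.0]], 'camera_from_world': [[0.8453, 0.5342, 0.0119, -0.4343], [-0.4456, 0.6924, 0.5675, 0.1753], [0.2949, -0.4849, 0.8233, -1.194], [0.0, 0.0, 0.0, 1.0]]}
top {'K': [[354.2831, 0.0, 254.8112], [0.0, 354.2831, 190.4382], [0.0, 0.0, 1.0]], 'camera_from_world': [[-0.1847, -0.9828, -0.0056, 0.0704], [0.9615, -0.1819, 0.2058, -0.543], [-0.2033, 0.0326, 0.9786, -0.8973], [0.0, 0.0, 0.0, 1.0]]}
{'time_s': 0.1, 'q': array([9.94741890e-01, 3.78013826e-01, 7.97631716e-02, 1.27438245e+00,
       5.09944424e-06, 1.46050270e+00]), 'qd': array([-8.24002806e-05, -2.69221625e-03,  2.61512081e-03, -8.59669626e-04,
        4.46483909e-05,  4.63448477e-04]), 'joint_torque': array([ 1.75910685e-03, -4.64692426e+01,  2.70583141e+01,  1.19933186e-02,
       -1.07383605e-04,  1.20143596e-05]), 'tcp_pos': array([0.25790602, 0.51326672, 0.23044212]), 'tcp_rot': array([[-8.93480038e-01,  4.49101784e-01, -1.00480310e-03],
       [ 4.49102860e-01,  8.93478739e-01, -1.53757508e-03],
       [ 2.07242493e-04, -1.82505258e-03, -9.99998313e-01]]), 'wrist_force': array([ 0.42463924, -0.57389347,  0.29560137]), 'moment': array([0.0037855 , 0.06066258, 0.04713725]), 'finger_force': 0.0, 'opening': 0.08529849203279467}
```

View pics/top0b.png

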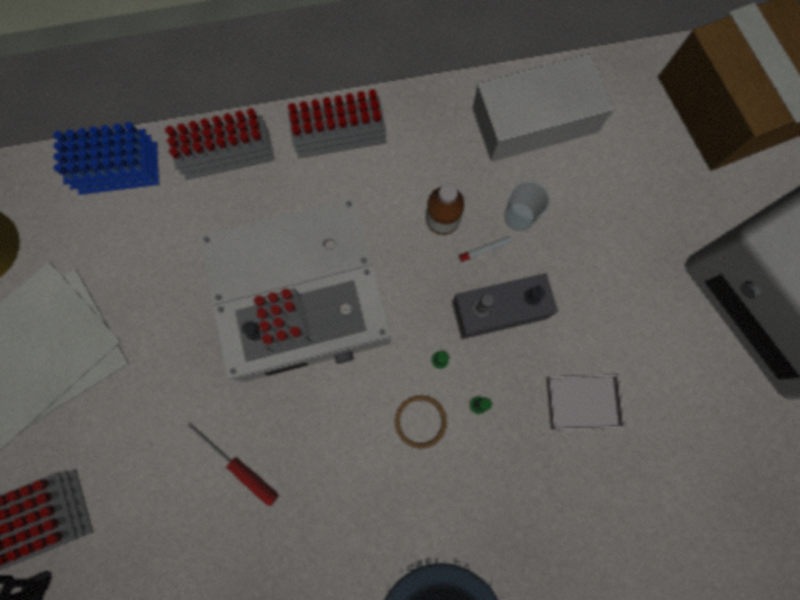

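View pics/scene0b.png

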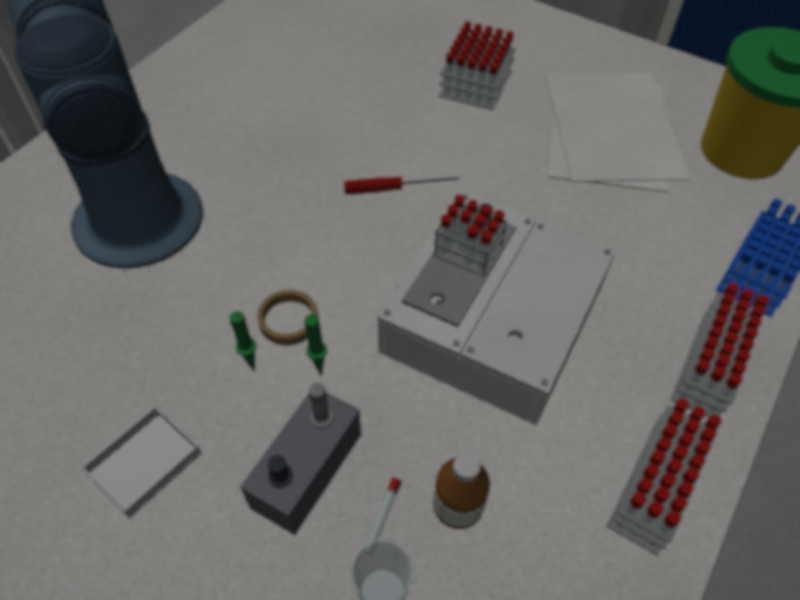

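The top view (800 px wide) shows the carrier's free hole at (346,309). The steel drift is at (485,300) and the dark bolt at (536,295), both in the grey block. The unused deck's bare hole is at (328,244). There are three drift-like things: the steel one in the block, scene (318,400), and two green look-alikes, scene (240,335) and (314,340). The steel one standing in the block socket fits the description. Next I'll compute rough positions and look from the wrist camera.

```bash
cat > h.py <<'E'
import numpy as np, cv2
from plant import ctrl, solver, camera, camera_params
def ray(p,u,v):
    K=p["K"];T=np.array(p["camera_from_world"]);d=np.linalg.inv(K)@[u,v,1];d=d*[1,-1,-1]
    R=T[:3,:3];return -R.T@T[:3,3],R.T@d
def onz(p,u,v,z):
    c,d=ray(p,u,v);return c+d*(z-c[2])/d[2]
def proj(p,X):
    x=np.array(p["camera_from_world"])@[*X,1];q=np.array(p["K"])@[x[0],-x[1],-x[2]];return q[:2]/q[2]
def down(a):  # tool down, tool y axis (closing) at angle a from world x
    y=np.array([np.cos(a),np.sin(a),0]);z=np.array([0,0,-1.]);return np.column_stack([np.cross(y,z),y,z])
def snap(n,f):
    p=camera_params(n);im=camera(n)[:,:,::-1].copy();cv2.imwrite(f"pics/{f}.png",im);np.savez(f"pics/{f}.npz",**p);return p,im
E
python3 - <<'E'
from h import *
s=1.5625
pt,ps=camera_params("top"),camera_params("scene")
for n,t,sc,z in [("hole",(346,309),(437,299),.103),("drifttop",(488,297),(317,388),.150),("bolttop",(536,293),(277,461),.115),("pivot",(251,330),None,.143)]:
    print(n,onz(pt,t[0]/s,t[1]/s,z).round(3), None if sc is None else onz(ps,sc[0]/s,sc[1]/s,z).round(3))
for n,t,z in [("bottle",(447,190),.13),("beaker",(527,193),.09),("tubecap",(464,257),.008),("tubeend",(508,239),.008)]: print(n,onz(pt,t[0]/s,t[1]/s,z).round(3))
for c in [(454,293),(548,274),(557,308),(462,334)]: print("block",onz(pt,c[0]/s,c[1]/s,.075 if c[1]<300 else .0).round(3))
R=ctrl.observe()["tcp_rot"];p=camera_params("wrist");T=p["camera_from_world"];c=-T[:3,:3].T@T[:3,3]
print("cam in tool",(R.T@(c-ctrl.observe()["tcp_pos"])).round(3),(T[:3,:3]@R).round(2),p["K"])
E
```

```text
hole [0.534 0.057 0.103] [0.539 0.055 0.103]
drifttop [ 0.502 -0.165  0.15 ] [ 0.502 -0.164  0.15 ]
bolttop [ 0.501 -0.25   0.115] [ 0.506 -0.253  0.115]
pivot [0.521 0.205 0.143] None
bottle [ 0.695 -0.142  0.13 ]
beaker [ 0.68  -0.283  0.09 ]
tubecap [ 0.609 -0.166  0.008]
tubeend [ 0.628 -0.253  0.008]
block [ 0.533 -0.125  0.075]
block [ 0.536 -0.289  0.075]
block [ 0.486 -0.313  0.   ]
block [ 0.471 -0.134  0.   ]
cam in tool [ 0.079  0.    -0.142] [[ 0.    1.    0.  ]
 [ 0.95 -0.    0.31]
 [ 0.31  0.   -0.95]] [[286.56014158   0.         256.07953876]
 [  0.         286.56014158 191.68314428]
 [  0.           0.           1.        ]]
```

Run:
```python
from h import *
R=down(0)
ctrl.movep([.536,-.023,.27],R); ctrl.move_linear([.536,-.023,.18],vel=.15)
ctrl.hold(.2)
p,im=snap("wrist","w1"); o=ctrl.observe()
print(o["time_s"],o["tcp_pos"],o["q"].round(2),o["wrist_force"])
u=proj(p,[.536,.056,.103]);print(u)
x,y=u.astype(int); cv2.imwrite("pics/w1c.png",cv2.resize(im[max(0,y-50):y+50,max(0,x-66):x+66],None,fx=6,fy=6,interpolation=cv2.INTER_CUBIC)); print(max(0,x-66),max(0,y-50))
ctrl.movep([.502,-.24,.27],R);ctrl.hold(.2)
p,im=snap("wrist","w2");print(ctrl.observe()["time_s"],proj(p,[.502,-.165,.15]),proj(p,[.502,-.25,.115]))
```

```text
3.2667 [ 0.5367663  -0.02313059  0.1810278 ] [-0.16  0.32 -0.14  1.12 -0.    1.41] [ 0.33141866 -0.17755366 -0.01380024]
[254.90294651  98.67303289]
188 48
4.4583 [256.55469209 105.80109998] [256.29282932 187.20988019]
```

View pics/w1c.png

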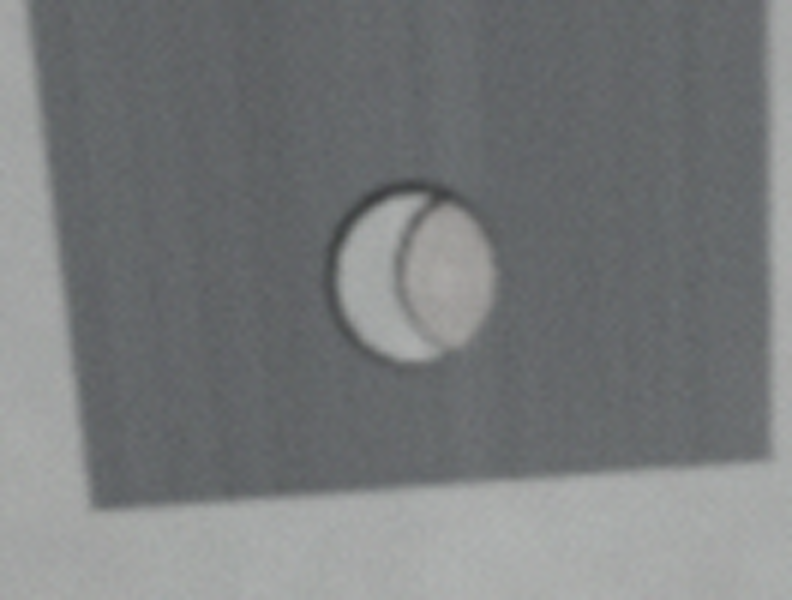

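View pics/w2.png

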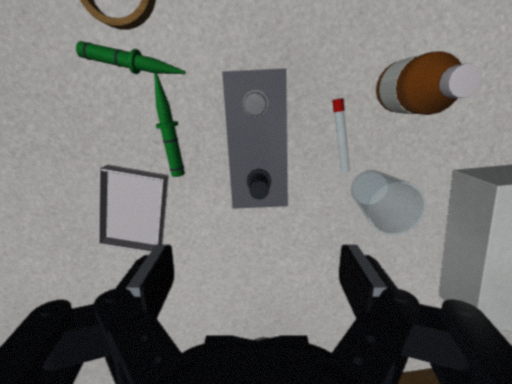

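w1c shows the carrier hole mouth centred at crop (413,272), with the deck hole showing to the right as a lens from x=397 to 497. The deck hole therefore lies towards world +x. In w2 the steel drift is at (255,102) and the bolt at (259,180); the two green look-alikes lie at (130,58) and (167,125). I'll confirm in a crop and compute positions.

Run:
```python
from h import *
from scipy.optimize import least_squares
P=lambda f:dict(np.load(f"pics/{f}.npz"))
p=P("w1"); L=lambda pts,z:np.array([onz(p,188+(x+.5)/6-.5,48+(y+.5)/6-.5,z)[:2] for x,y in pts])
fit=lambda q,r=None:least_squares(lambda v:np.hypot(q[:,0]-v[0],q[:,1]-v[1])-(v[2] if r is None else r),[*q.mean(0),.01]).x
c=L([(328,272),(498,272),(413,184),(413,364),(353,212),(473,212),(353,334)],.103);print("carrier",fit(c).round(4))
d=L([(399,272),(406,232),(440,198),(412,318),(445,350)],.095);print("deck",fit(d,.01).round(4),fit(d).round(4))
# corners of carrier end -> direction
e=L([(90,508),(772,458)],.103);print("end edge",e.round(4),np.linalg.norm(e[1]-e[0]),np.degrees(np.arctan2(*(e[1]-e[0])[::-1])))
p=P("w2");im=cv2.imread("pics/w2.png")
cr=cv2.resize(im[60:215,200:310],None,fx=3.8,fy=3.8,interpolation=cv2.INTER_CUBIC)
a=cv2.resize(im[75:130,225:285],None,fx=6,fy=6,interpolation=cv2.INTER_CUBIC);b=cv2.resize(im[150:205,230:290],None,fx=6,fy=6,interpolation=cv2.INTER_CUBIC)
o=np.hstack([a,b]);o=cv2.convertScaleAbs(o,alpha=1.6);cv2.imwrite("pics/w2c.png",o)
```

```text
carrier [0.5372 0.0596 0.0102]
deck [0.5453 0.0601 0.01  ] [0.5455 0.0601 0.0102]
end edge [[0.4964 0.0318]
 [0.582  0.038 ]] 0.08586950425383222 4.112828031894363
```

View pics/w2c.png

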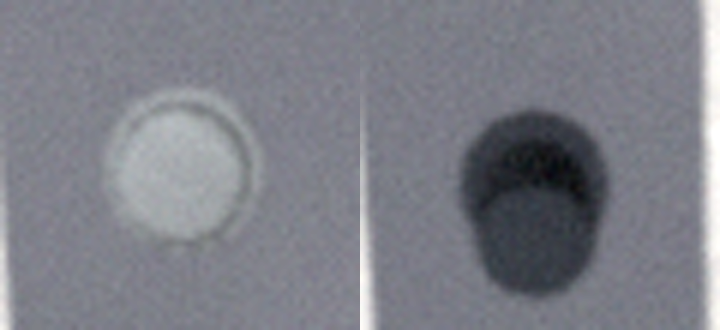

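The crop confirms the plain steel drift (grip over collar) on the left, at px (254.9,103.6), and the dark bolt with its flange on the right, at px (259.2,189.3). Next I grasp the drift.

Run:
```python
from h import *
p=dict(np.load("pics/w2.npz"))
print("drift",onz(p,254.9,103.6,.150),onz(p,225+184/6-.4,75+166/6-.4,.080))
b=onz(p,259.2,189.3,.115);print("bolt",b,onz(p,230+174/6-.4,150+185/6-.4,.079))
d=(onz(p,254.9,103.6,.150)+onz(p,225+184/6-.4,75+166/6-.4,.080))[:2]/2
R=down(0)
g=.115+.006   # grasp a little above grip middle
ctrl.movep([*d,g-.019+.09],R); ctrl.move_linear([*d,g-.019],vel=.12)
ctrl.gripper_to(.0,40); ctrl.hold(.2); o=ctrl.observe()
print(o["time_s"],o["tcp_pos"],o["opening"],o["wrist_force"].round(2),o["finger_force"],o["moment"].round(3))
```

```text
drift [ 0.50055136 -0.16316404  0.15      ] [ 0.50064331 -0.16261473  0.08      ]
bolt [ 0.50515655 -0.25235875  0.115     ] [ 0.50478858 -0.25240571  0.079     ]
6.6917 [ 0.50075988 -0.16293121  0.10227629] 0.01865521444749435 [0.07 0.92 4.03] 38.96397113800049 [0.101 0.141 0.026]
```

Run:
```python
from h import *
R=down(0); o=ctrl.observe(); x,y,z=o["tcp_pos"]
ctrl.move_linear([.5006,-.1629,z+.012],vel=.03)
o=ctrl.observe();print(o["wrist_force"].round(2),o["moment"].round(3),o["opening"])
ctrl.move_linear([.5006,-.1629,z+.115],vel=.12)
ctrl.move_linear([.5410,.0598,z+.115],vel=.18)
ctrl.move_linear([.5410,.0598,.103+.095-.004+.0025+.004],vel=.06); ctrl.hold(.3)
p,im=snap("wrist","w3");o=ctrl.observe()
print(o["time_s"],o["tcp_pos"],o["wrist_force"].round(2),o["moment"].round(3),o["opening"])
t=proj(p,[.541,.0598,.112]);g=proj(p,[.541,.0598,.21]);print("expected tip",t,g,"hole",proj(p,[.5372,.0596,.103]))
a,b=t.astype(int);a0,b0=a-66,b-50
cv2.imwrite("pics/w3c.png",cv2.convertScaleAbs(cv2.resize(im[b0:b0+100,a0:a0+132],None,fx=6,fy=6,interpolation=cv2.INTER_CUBIC),alpha=1.5));print(a0,b0)
```

```text
[-0.21 -0.09 -3.37] [-0.044 -0.032 -0.005] 0.019009513071203774
10.45 [0.5411955  0.05985522 0.20076959] [-0.28 -0.58 -2.53] [ 0.045  0.013 -0.04 ] 0.018932304635855962
expected tip [255.99683958 196.49848019] [256.17166271 256.63305329] hole [251.67449579 193.42044267]
189 146
```

View pics/w3c.png

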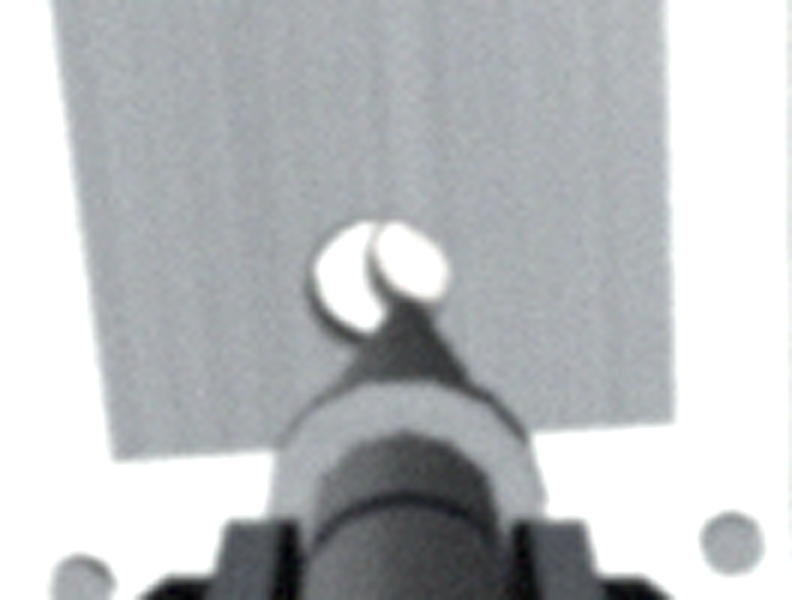

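w3c shows the tip at crop (408,303), within about 0.5 px of prediction, over the lens of both holes. Now the guarded insertion.

```bash
cat > ins.py <<'E'
from h import *
def feel(z_end, path, step=.0015, vel=.02, kx=.00004, ky=.00004, fz=15, fl=14, verbose=4, adx=0.,ady=0.):
    """descend along path(z)->xy, giving way to side force; stops at axial fz or side fl"""
    f0=ctrl.observe()["wrist_force"].copy(); ad=np.array([adx,ady]); z=ctrl.observe()["tcp_pos"][2]; i=0
    while z>z_end+1e-5:
        z=max(z-step,z_end); x,y=np.array(path(z))+ad
        ctrl.move_linear([x,y,z],vel=vel); o=ctrl.observe(); f=o["wrist_force"]-f0
        if i%verbose==0: print(round(o["time_s"],2),(o["tcp_pos"]*1e3).round(2),f.round(1),(ad*1e3).round(2),o["opening"].round(4))
        if f[2]>fz or np.hypot(*f[:2])>fl: print("STOP",(o["tcp_pos"]*1e3).round(2),f.round(1),o["moment"].round(2));break
        ad+=np.where(np.abs(f[:2])>2,f[:2]*[kx,ky],0); i+=1
    return z,ad,f0
E
python3 - <<'E'
from ins import *
def path(z):
    D=.103-(z-.0893); s=np.clip((D-.005)/.035,0,1); return [.541+s*.0044,.0600+s*.0004]
feel(.1303+.022,path,kx=0)
E
```

```text
Traceback (most recent call last):
  File "ins.py", line 8, in feel
    if i%verbose==0: print(round(o["time_s"],2),(o["tcp_pos"]*1e3).round(2),f.round(1),(ad*1e3).round(2),o["opening"].round(4))
                                                                                                         ^^^^^^^^^^^^^^^^^^
AttributeError: 'float' object has no attribute 'round'
```

```bash
sed -i 's/o\["opening"\].round(4)/round(o["opening"],4)/' ins.py
python3 - <<'E'
from ins import *
def path(z):
    D=.103-(z-.0893); s=np.clip((D-.005)/.035,0,1); return [.541+s*.0044,.0600+s*.0004]
feel(.1303+.022,path,kx=0)
E
```

```text
10.95 [540.83  59.98 197.49] [ 0.8 -0.4 -0.4] [0. 0.] 0.019
11.95 [540.88  60.   191.54] [ 0.4 -0.6  0.3] [0. 0.] 0.0191
12.95 [541.1   60.04 185.53] [-0.5 -0.4 -0.7] [0. 0.] 0.0189
13.95 [541.86  60.09 179.54] [ 1.  -0.2 -0.5] [0. 0.] 0.0191
14.95 [542.58  60.17 173.52] [ 0.7  0.3 -1.5] [0. 0.] 0.0189
15.95 [542.79  60.23 167.32] [-5.1 -0.6  2.2] [0. 0.] 0.0189
16.95 [544.33  60.3  161.68] [-4.  -0.6  1.5] [0. 0.] 0.0191
17.95 [544.96  60.36 155.57] [-3.7 -0.8  1.8] [0. 0.] 0.0191
```

```bash
sed -i 's/np.abs(f\[:2\])>2/np.abs(f[:2])>db/; s/adx=0.,ady/db=(2,2),adx=0.,ady/; s/f0=ctrl.observe()\["wrist_force"\].copy()/f0=np.array([-.28,-.58,-2.53])/' ins.py
python3 - <<'E'
from ins import *
feel(.1303,lambda z:[.5454,.0604],kx=.00006,ky=.00006,db=np.array([6.5,2.]),verbose=2,fl=18)
E
```

```text
18.95 [545.38  60.43 150.61] [-3.7  1.   0.6] [0. 0.] 0.0189
19.45 [545.39  60.43 147.66] [-3.3  1.3 -0.8] [0. 0.] 0.0189
19.95 [545.46  60.42 144.75] [-2.6  1.2  0.6] [0. 0.] 0.0192
20.45 [545.44  60.4  141.7 ] [-3.1  0.8  0.3] [0. 0.] 0.0195
20.95 [545.47  60.38 138.72] [-3.5  0.5  0.2] [0. 0.] 0.0192
21.45 [545.44  60.4  135.71] [-1.5  1.5 -0.6] [0. 0.] 0.0191
21.95 [545.4   60.38 132.68] [-2.2  1.3 -0.3] [0. 0.] 0.0192
22.45 [545.4   60.42 130.32] [-2.8  1.4  0.9] [0. 0.] 0.0193
```

Run:
```python
from ins import *
z,ad,f0=feel(.126,lambda z:[.5454,.0604],step=.0004,vel=.01,kx=.00006,ky=.00006,db=np.array([6.5,2.]),verbose=2,fz=6,fl=18)
ctrl.hold(.3); o=ctrl.observe(); print(o["tcp_pos"],(o["wrist_force"]-f0).round(1),o["time_s"])
p=o["tcp_pos"]
ctrl.move_linear([.5454,.0604,p[2]+.05],vel=.05); o=ctrl.observe(); print((o["wrist_force"]-f0).round(1))
ctrl.move_linear([.5454,.0604,.215],vel=.12)
ctrl.move_linear([.5454,-.02,.215],vel=.15)   # camera over hole
ctrl.hold(.2); q,im=snap("wrist","w4"); o=ctrl.observe();print(o["time_s"],o["opening"],o["tcp_pos"])
a,b=proj(q,[.5454,.0603,.103]).astype(int);a0,b0=a-40,b-40;print(a0,b0)
A=cv2.resize(im[b0:b0+80,a0:a0+80],None,fx=6,fy=6,interpolation=cv2.INTER_CUBIC)
cv2.imwrite("pics/w4c.png",A)
```

```text
22.7 [545.45  60.43 130.28] [-4.1  1.4  4.8] [0. 0.] 0.019
STOP [545.72  60.48 130.22] [-4.6  1.2  8. ] [0.2  1.17 0.08]
[0.54574092 0.06045284 0.13025556] [-5.1  0.8  7.7] 23.25
[-0.4  0.5  0.4]
25.7917 0.019038676829702884 [ 0.54538842 -0.01917692  0.21498631]
216 58
```

View pics/w4c.png

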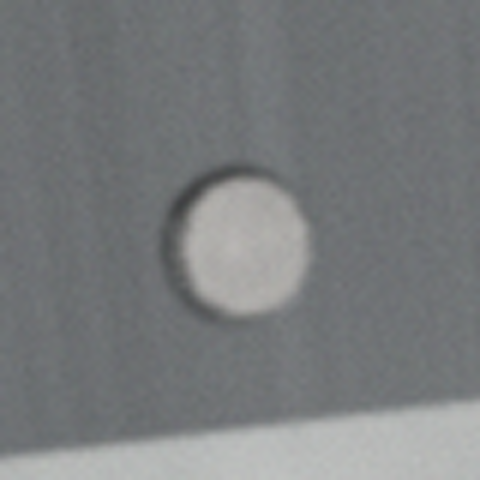

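w4c shows the two holes concentric to about 1 mm: mouth centre at crop (237,243), bright bore at (245,248). I'll return the drift to its socket and fetch the bolt.

Run:
```python
from ins import *
q=dict(np.load("pics/w4.npz"));print("carrier now",onz(q,216+39.1,58+40.1,.103),"bore",onz(q,216+40.4,58+40.9,.085))
ctrl.move_linear([.5006,-.1627,.215],vel=.18)
ctrl.move_linear([.5006,-.1627,.175],vel=.08)
z,ad,f0=feel(.106,lambda z:[.5006,-.1627],step=.006,vel=.05,kx=.0001,ky=.0001,db=np.array([2.,2.]),verbose=4,fz=8)
z,ad,f0=feel(.100,lambda z:[.5006,-.1627],step=.0008,vel=.02,db=np.array([2.,2.]),verbose=2,fz=5,adx=ad[0],ady=ad[1])
p=ctrl.observe()["tcp_pos"]
ctrl.gripper_to(.06); ctrl.hold(.2); ctrl.move_linear([p[0],p[1],.19],vel=.12)
b=[.505,-.2524]
ctrl.movep([*b,.17],down(0));ctrl.hold(.15); q,im=snap("wrist","w5")
o=ctrl.observe();print(o["time_s"],o["wrist_force"])
ctrl.move_linear([*b,.085],vel=.1)
ctrl.gripper_to(0,40);ctrl.hold(.2);o=ctrl.observe();print(o["time_s"],o["tcp_pos"],o["opening"],o["wrist_force"].round(1),o["moment"].round(2))
```

```text
carrier now [0.54417016 0.06062831 0.103     ] bore [0.54529435 0.06002398 0.085     ]
27.69 [ 500.52 -162.71  169.07] [ 0.2  0.7 -0.9] [0. 0.] 0.0193
28.76 [ 500.21 -162.54  144.66] [-0.1  0.3 -0.7] [0. 0.] 0.0187
29.82 [ 500.2  -162.51  120.67] [ 0.2  1.7 -0. ] [0. 0.] 0.0188
30.86 [ 500.6  -162.71  105.01] [ 0.1  0.9 -0.9] [0. 0.] 0.0191
31.36 [ 500.51 -162.66  103.34] [-0.1  1.1 -0. ] [0. 0.] 0.019
31.86 [ 500.69 -162.76  102.28] [-2.2  1.4  5.9] [0. 0.] 0.0188
STOP [ 500.69 -162.76  102.28] [-2.2  1.4  5.9] [0.16 0.36 0.02]
34.075 [ 0.20371386 -0.14932054  1.06349943]
35.7083 [ 0.50544691 -0.25271061  0.08566097] 0.020758815318106326 [ 0.1 -0.8  5.8] [0.07 0.12 0.01]
```

View pics/w5.png

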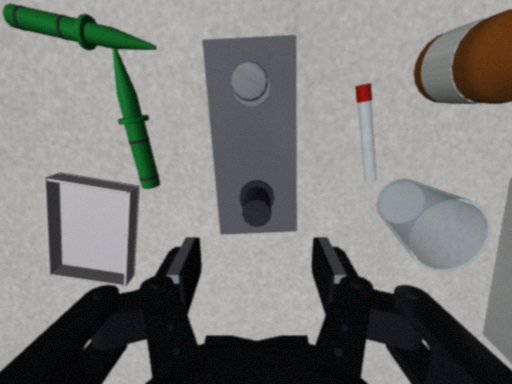

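w5 shows the drift standing in its socket at (250,82) and the bystanders untouched. Inserting the bolt now.

Run:
```python
from ins import *
import ins
o=ctrl.observe();x,y,z=o["tcp_pos"]
ctrl.move_linear([x,y,z+.012],vel=.03);print(ctrl.observe()["wrist_force"].round(1))
ctrl.move_linear([x,y,.20],vel=.12)
ctrl.move_linear([.5448,.0603,.20],vel=.18)
ctrl.move_linear([.5448,.0603,.154],vel=.06);ctrl.hold(.2)
q,im=snap("wrist","w6");a,b=proj(q,[.5448,.0603,.107]).astype(int)
cv2.imwrite("pics/w6c.png",cv2.convertScaleAbs(cv2.resize(im[b-50:b+50,a-60:a+60],None,fx=5,fy=5,interpolation=cv2.INTER_CUBIC),alpha=1.6))
o=ctrl.observe();print(o["time_s"],o["wrist_force"].round(1),o["opening"],o["moment"].round(3),proj(q,[.5448,.0603,.111]),a-60,b-50)
```

```text
[-0.2 -0.2 -2.4]
40.35 [ 0.4  0.2 -0.8] 0.02086299183594268 [0.041 0.005 0.023] [255.80756183 217.33009344] 195 165
```

View pics/w6c.png

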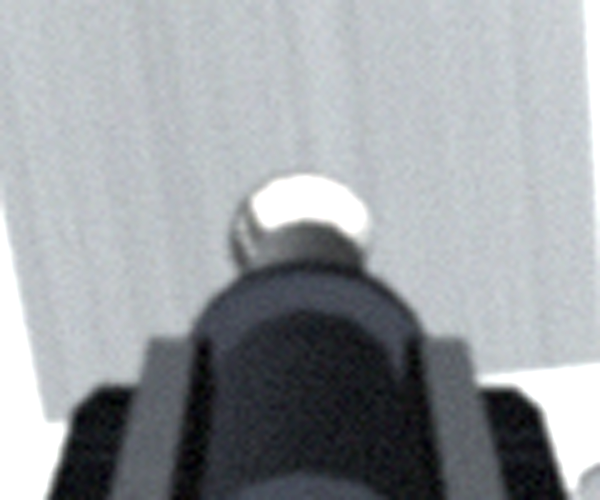

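w6c shows the bolt foot at crop x≈309 over the hole (228–372), centred to about 1 mm. Guarded descent follows.

```bash
sed -i 's/f0=np.array(.*); ad=/f0=F0; ad=/; 1a F0=np.array([.1,0,-1.4])' ins.py
python3 - <<'E'
from ins import *
k=dict(kx=.00008,ky=.00008,db=np.array([1.5,1.5]),fz=6,fl=12)
z,ad,_=feel(.1155,lambda z:[.5448,.0603],step=.0015,vel=.02,verbose=3,**k)
if z<.117:
    feel(.1115,lambda z:[.5448,.0603],step=.0005,vel=.012,verbose=2,adx=ad[0],ady=ad[1],**k)
E
```

```text
40.6 [544.76  60.28 152.89] [ 0.3  0.3 -0.2] [0. 0.] 0.0209
41.35 [544.71  60.3  148.31] [-0.1 -1.5  0.3] [0. 0.] 0.0205
42.1 [544.69  60.29 143.79] [ 0.5 -0.3  0.4] [0. 0.] 0.0205
42.85 [544.7   60.3  139.29] [0.1 0.  0.3] [0. 0.] 0.0208
43.6 [544.68  60.3  134.8 ] [-0.6  0.2 -1.2] [0. 0.] 0.021
44.35 [544.69  60.3  130.29] [ 0.1  0.7 -0.4] [0. 0.] 0.0211
45.1 [544.69  60.3  125.79] [-0.4  0.9  0.3] [0. 0.] 0.0207
45.85 [544.68  60.29 121.3 ] [ 0.4  0.  -0.3] [0. 0.] 0.0211
46.6 [544.69  60.27 116.79] [-1.  -0.5 -0.6] [0. 0.] 0.0211
47.1 [544.77  60.3  114.81] [ 0.4  0.7 -0.5] [0. 0.] 0.0207
47.6 [544.77  60.3  113.8 ] [-0.2  0.2  0.3] [0. 0.] 0.0206
48.1 [544.87  60.29 113.64] [-3.1 -0.4  7.1] [0. 0.] 0.021
STOP [544.87  60.29 113.64] [-3.1 -0.4  7.1] [-0.03  0.58 -0.03]
```

Contact came at TCP z 113.6 mm against 113.7 expected, so the flange is home. I release, back off and take a last look.

Run:
```python
from h import *
ctrl.gripper_to(.05);ctrl.hold(.2)
x,y,z=ctrl.observe()["tcp_pos"]
ctrl.move_linear([x,y,z+.09],vel=.1); ctrl.move_linear([.5448,-.02,.24],vel=.15);ctrl.hold(.2)
q,im=snap("wrist","w7");s=cv2.imread("pics/w7.png");_,sc=snap("scene","s7")
print(ctrl.observe()["time_s"],"flange",proj(q,[.5448,.0603,.107]),"headtop",proj(q,[.5448,.0603,.143]))
a,b=proj(q,[.5448,.0603,.12]).astype(int)
A=cv2.resize(im[max(0,b-50):max(0,b-50)+100,a-50:a+50],(400,400),interpolation=cv2.INTER_CUBIC);B=cv2.resize(sc[150:350,150:350],(400,400),interpolation=cv2.INTER_CUBIC)
cv2.imwrite("pics/f.png",cv2.convertScaleAbs(np.hstack([A,B]),alpha=1.5))
```

```text
50.7833 flange [256.97587897  98.50297664] headtop [257.08919521  98.34641948]
```

View pics/f.png

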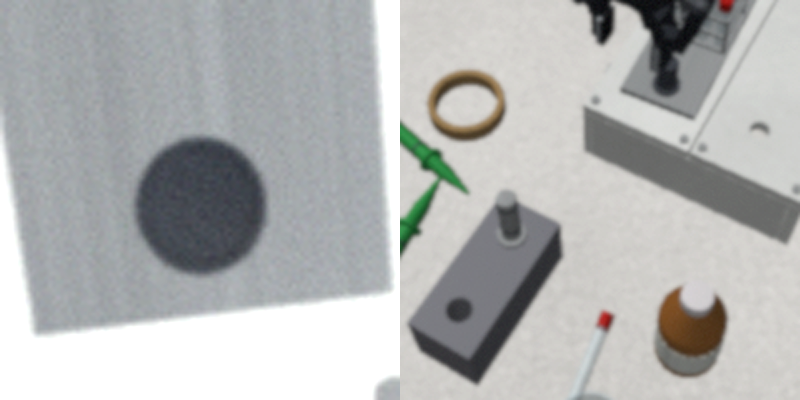

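The bolt is upright and seated, with head and flange concentric at crop (200,205). The drift stands in its socket and the bystanders are in place.

```bash
python3 -c "
from plant import ctrl
print(ctrl.finish_job())"
```

```text
the job is handed in; nothing more can be done
None
```

The job is handed in at about 51 s: the drift lined up the holes and is back in its socket, the bolt is fully home and upright, and the bystanders were not touched.

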